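Walk the vial block round and seat it in the probe dock

ROBOT

A 6-joint arm with a two-finger parallel gripper is mounted at the origin on a cart in front of the work surface, level with it; the furniture and walls round the work are solid. World frame = base frame: x ahead of the robot, y to its left, z up, the work surface at z = 0. Lengths are in m, angles in degrees, forces in N, time in s.
With the tool pointing down it reaches from about 0.2 to 0.875 m from the base axis. Payload 3.4 kg.
Tool frame: the origin (TCP) lies midway between the tips of the shut fingers; the grasp point (between the pads) lies 19 mm behind it; z points along the fingers, y is the direction in which the jaws open and shut (so a half turn about z gives the same grasp; the last joint's range is limited). The gripper opens to 94 mm and grips with 3 to 60 N. Pads are 16 mm wide; open, the fingers measure 119 mm over their backs; the gripper's body (75 mm by 177 mm) begins 78 mm behind the grasp point.
Start: joints at [-79.584, 15.808, 86.224, -0, 77.962, -6.933], TCP at [0.171, -0.549, 0.205] pointing down, gripper open.
Joint ranges: [-165.64, 165.64], [-43.16, 119.46], [12.63, 154.43], [-67.54, 247.53], [6.08, 155.33], [-154.97, 154.97]. Speed limits (degrees/s): [147.25, 147.25, 180, 180, 180, 180].

INTERFACE

Orientations are given as a 3x3 rotation matrix whose columns are the frame's x, y, z axes.
In Python, from plant import telemetry, eyes, workorder gives the robot as it stands.
- The arm moves only by the shell command python3 -m jog 'ROWS' [FORCE]. ROWS is text: rows parted by semicolons, each of 7 numbers parted by spaces: the closure, from 0 (fully open) to 1 (shut), then the shift along the tool's x, y, z scaled (see below), then the turn, a rotation vector about the tool's x, y, z scaled (see below). A call has 1 to 20 rows; each row shifts and turns the pose as measured when the row begins, along the tool's axes as they then stand; what a row does not reach is not made up. The controller multiplies each number of a shift by 6 cm and each number of a turn by 0.08 rad. A row lasts 1/8 s, in which the tool goes at most 62.5 mm and 10.7 degrees, less where a joint would pass 70% of its speed; a pose out of reach is approached as far as the arm can. A call with a number of a shift or a turn outside -1 to 1 is refused whole. A call with a gripper value outside its range is refused whole. The fingers move at their own pace and stop on an object; FORCE is the grip in N (left out, the last holds). Time passes only in rows, so rows that do not move let the fingers close. It gives the time, the measured TCP pose, the force and the opening at its end, in the units of the state.
- telemetry.sense(): the state, without advancing time (a new reading comes with each control period).
- eyes.read_camera(name): name is "scene" or "top" or "wrist"; returns a dict with "img" (480x640x3 uint8, blue, green, red), "K" (3x3 intrinsics, pixels), "R" (3x3) and "t" (3): a world point X has camera coordinates R X + t. Camera axes: x right, y down, z forward; pixel columns grow to the right and rows downward; lengths in m; the calibration is good to about 2 mm. A picture is of the moment at which its call begins. There is no depth.
- workorder.sign_off(): hands the job in, once; it reports no verdict.
The state is a dict: "t": time; "joint_positions": joint angles; "joint_velocities": joint speeds; "effort": joint torques, N m; "tool_pos": TCP position; "orientation": TCP orientation; "contact_force": force on the tool from outside, world axes, zero at the start; "torque": the same for the moment, N m; "opening": opening from 0.0 (shut) to 1.0 (fully open).
Only numpy, scipy, OpenCV 4.12 (cv2) and the standard library are available. Lean on these libraries where they do the work, as an engineer would, in place of code of your own. Each camera call takes 0.05 s, during which the arm holds its last target. There are 200 camera calls.

TASK

The heavy aluminium vial block stands skewed on the bench in front of the steel probe dock. Using only pushes with the fingertips or the outside of the fingers on its sides, walk it round a corner at a time until its back face is flush against the long fence, then slide it along the fence until the thermometer probe is fully inside it and the block rests against the side stop, and leave it there. Push steadily, never lift or tip the block, do not touch the two vials standing in it, and leave the other things on the bench alone.

Things in the scene. Friction and masses are not known exactly. Their poses are not given: they have to be found in the camera images.
- dock: L-shaped dock of smooth steel bar (friction 0.2), screwed down, a white logger box (40 high) behind it. Origin: inner corner of the L at bench height; x points squarely into the long fence, y runs along the fence away from the side stop, z up. Fence: face x = 0, y 0 to 200; side stop: face y = 0, x 0 to -74; both 12 thick, 30 high. A bent conduit lies outside the stop (to y = -34). Sizes in mm
- probe_tip (a point): tip of the fixed thermometer probe, a straight round-ended steel pin of 5 diameter that stands 20 proud of the side stop, along the dock's +y, 11 above the bench and 30 in front of the fence (dock frame -30, 20, 11)
- block: heavy aluminium vial block, 0.9 to 1.3 kg, 96 (x) by 120 (y) by 50 high; six wells 31 wide, 28 deep at x = -20, 20 and y = -38, 0, 38. Origin: centre of underside. Back face x = +48 goes to the fence; seated, its axes are parallel to the dock's, origin at dock (-48, 60, 0). Starts in front of the fence, left of its place, turned 0.6 to 1.2 rad counter-clockwise. Slides on the bench with 4 to 9 N
- probe_well (a point): mouth of the probe well, a plain hole of 12 diameter and 30 depth in the block's right-hand face (y = -60, block frame 18, -60, 11), running along the block's y. It meets the probe only when the block is flush on the fence
- vial_a: amber glass vial with black cap, 28 diameter, 64 high, standing loose in the block's well at block (20, -38); origin at the centre of its foot, 22 above the bench; its cap is 86 above the bench
- vial_b: the same kind of vial, standing loose in the block's well at block (20, 0)
- spare_vial: a third amber vial, standing on the bench to the right of the work, a bystander; 28 diameter, 64 high, origin at the centre of its foot
- small_dish: lidded clear dish with pink filling, 58 diameter, 14 high, lying on the bench to the right of the work, a bystander; origin at the centre of its underside
There are look-alikes about, which are no part of the job. What is shaped like the vial_a but red is not meant. What is shaped like the vial_b but turquoise is not meant.

How it is judged (in metres and radians):
On the way:
1. the block's back face is flush against the fence, still clear of the side stop (x of block in the frame of dock above -0.052 m and angle between the x axis of block and the x axis of dock, either way round below 0.06 rad and y of block in the frame of dock above 0.066 m), for 0.2 s.
At the end, for the whole second after the job is handed in: the block stands flat and at rest in the dock's corner: back face within 3 mm of the fence and parallel to it within 0.04 rad, side face within 3.5 mm of the side stop, the probe at least 15 mm inside its well, both vials still standing in their wells (x of block in the frame of dock above -0.051 m and y of block in the frame of dock below 0.0635 m and angle between the x axis of block and the x axis of dock, either way round below 0.04 rad and y of probe_tip in the frame of block above -0.0445 m and height (world z) of block below 0.005 m and angle between block's own z axis and vertical below 0.04 rad and linear speed of block below 0.01 m/s and z of each of vial_a, vial_b in the frame of block below 0.03 m); the robot touches nothing.
It fails at once if the block is lifted off the bench or tipped (height (world z) of block above 0.01 m or angle between block's own z axis and vertical above 0.12 rad).
It fails at once if the block is knocked along instead of pushed steadily (over 0.35 m/s) (linear speed of block above 0.35 m/s).
It fails at once if a vial in the block is gripped or pushed with the fingers (contact force between the fingers and vial_a above 2 N or contact force between the fingers and vial_b above 2 N).
It fails at once if a vial is taken or thrown out of its well (z of any of vial_a, vial_b in the frame of block above 0.04 m).
It fails at once if a bystander is moved by more than 30 mm (distance of any of spare_vial, small_dish from where it was at the start of the episode above 0.03 m).
It also fails if it takes over 72 s, if anything falls off the work surface, if the arm or the gripper's body presses on something with over 40 N, if the wrist force passes 120 N, or if a joint passes its speed limit or range.

## Working session

There is one attempt and no reset: what is moved stays moved. The work goes in short steps, Python scripts to look and compute and a shell command to move; the robot and the scene stay as the last step left them, time stands still between calls to the robot, and variables do not carry over. Pictures are saved under pics/ and viewed, about 8 in all and at most 12, crops included, and the job is handed in when it is done.

```bash
mkdir -p pics; ls
python3 - <<'E'
from plant import telemetry, eyes
import cv2
s=telemetry.sense();print(s)
for n in("top","scene"):
    c=eyes.read_camera(n);cv2.imwrite(f"pics/{n}0.png",c["img"]);print(n,c["K"],c["R"],c["t"])
E
```

```text
pics
{'t': 0.0, 'joint_positions': array([-7.95841646e+01,  1.58455696e+01,  8.62922771e+01, -3.52992016e-04,
        7.79618593e+01, -6.93344131e+00]), 'joint_velocities': array([-0.01228932, -0.1184263 , -0.05978552,  0.0390884 ,  0.03949663,
        0.0485676 ]), 'effort': array([ 1.12628364e-03, -4.04588592e+01, -2.37226313e+01,  7.02619809e-02,
        3.46173823e-02, -1.39317094e-04]), 'tool_pos': array([ 0.17134898, -0.54830041,  0.20464564]), 'orientation': array([[ 9.54504340e-01,  2.98196852e-01, -3.20538008e-04],
       [ 2.98196955e-01, -9.54502829e-01,  1.71043185e-03],
       [ 2.04090958e-04, -1.72819808e-03, -9.99998486e-01]]), 'contact_force': array([ 1.04332737, -0.61223419,  0.29331496]), 'torque': array([0.03316877, 0.00298467, 0.01332103]), 'opening': 0.9994684555774122}
top [[481.46250644   0.         321.38755978]
 [  0.         481.46250644 243.40889547]
 [  0.           0.           1.        ]] [[ 0.02889562 -0.99924926  0.02580622]
 [-0.98219948 -0.03317743 -0.18488766]
 [ 0.18560504 -0.02000441 -0.98242078]] [0.24757358 0.51469186 0.8324025 ]
scene [[544.6372918    0.         331.56946546]
 [  0.         544.6372918  244.39493346]
 [  0.           0.           1.        ]] [[-0.8401676  -0.54220947 -0.01128268]
 [-0.34280465  0.54707567 -0.76367086]
 [ 0.42024205 -0.63774376 -0.64550718]] [0.58435298 0.07705988 0.93141684]
```

View pics/top0.png

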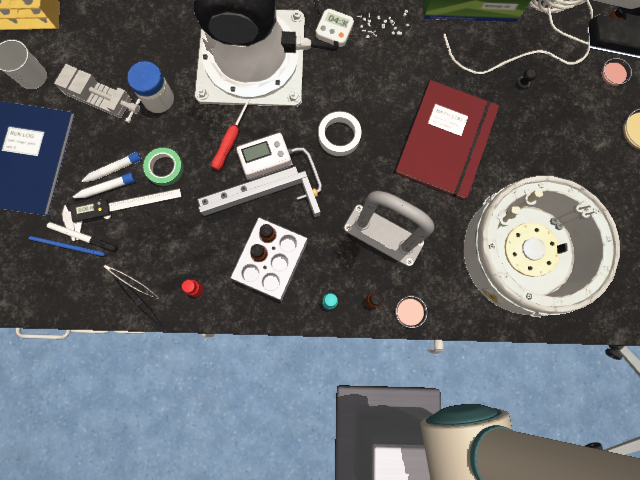

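View pics/scene0.png

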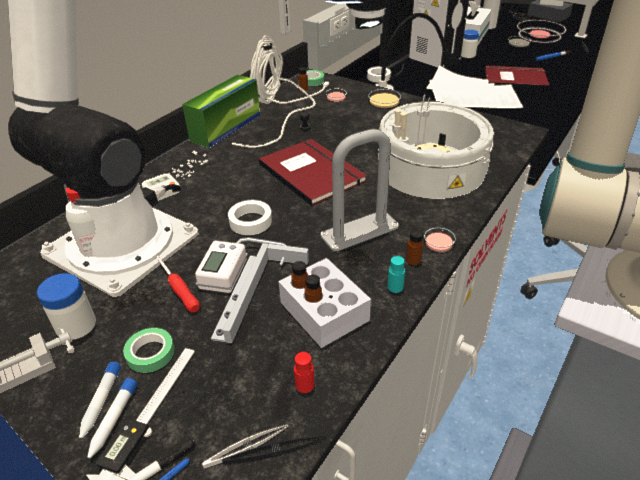

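The top view shows the dock fence from (200,210) to (302,175), the stop out to (318,213) and the block centred near (270,258), with a vial pair on its left. A grey handle fixture stands at (388,235). I'll measure the corners next.

```bash
cat > h.py <<'E'
import numpy as np, cv2
from plant import telemetry, eyes
def ray(c,uv,z):
    d=c["R"].T@np.linalg.inv(c["K"])@np.array([uv[0],uv[1],1.]);o=-c["R"].T@c["t"]
    return (o+d*(z-o[2])/d[2])
def proj(c,X):
    p=c["K"]@(c["R"]@np.asarray(X,float)+c["t"]);return p[:2]/p[2]
E
python3 - <<'E'
from h import *
c=eyes.read_camera("top");im=c["img"]
z=cv2.resize(im[140:320,180:420],None,fx=3.3,fy=3.3,interpolation=cv2.INTER_CUBIC)
cv2.imwrite("pics/z1.png",z)
g=cv2.cvtColor(im,cv2.COLOR_BGR2GRAY);hsv=cv2.cvtColor(im,cv2.COLOR_BGR2HSV)
m=((g>165)&(hsv[...,1]<40)).astype(np.uint8)
k,_=cv2.findContours(m,cv2.RETR_EXTERNAL,cv2.CHAIN_APPROX_NONE)
for q in k:
    if cv2.contourArea(q)>300:
        b=cv2.minAreaRect(q);
        if 180<b[0][0]<420 and 140<b[0][1]<310: print(b, cv2.boxPoints(b).round(1).tolist(),cv2.approxPolyDP(cv2.convexHull(q),3,True)[:,0].tolist())
E
```

```text
((268.5721740722656, 257.587646484375), (53.711814880371094, 67.2159194946289), 23.96249008178711) [[230.39999389648438, 277.3999938964844], [257.70001220703125, 216.0], [306.79998779296875, 237.8000030517578], [279.5, 299.20001220703125]] [[258, 218], [306, 238], [280, 298], [231, 277]]
((385.589599609375, 232.34840393066406), (43.71158218383789, 24.105941772460938), 30.5792293548584) [[360.6000061035156, 231.60000610351562], [372.8999938964844, 210.89999389648438], [410.5, 233.10000610351562], [398.29998779296875, 253.8000030517578]] [[374, 213], [410, 233], [395, 250], [361, 231]]
((405.7765808105469, 207.1104278564453), (56.818355560302734, 8.62673568725586), 29.19748306274414) [[378.8999938964844, 197.0], [383.1000061035156, 189.5], [432.70001220703125, 217.1999969482422], [428.5, 224.6999969482422]] [[380, 195], [400, 199], [421, 211], [430, 222]]
((258.7748718261719, 189.19610595703125), (121.19038391113281, 45.64527130126953), 0.9963478446006775) [[197.8000030517578, 211.0], [198.60000610351562, 165.3000030517578], [319.79998779296875, 167.39999389648438], [319.0, 213.10000610351562]] [[319, 209], [315, 213], [200, 211], [198, 199], [295, 167], [305, 172]]
((263.1500244140625, 153.45001220703125), (30.041635513305664, 48.066619873046875), 71.56504821777344) [[235.60000610351562, 146.8000030517578], [281.20001220703125, 131.60000610351562], [290.70001220703125, 160.10000610351562], [245.10000610351562, 175.3000030517578]] [[280, 133], [290, 159], [246, 174], [237, 147]]
```

View pics/z1.png

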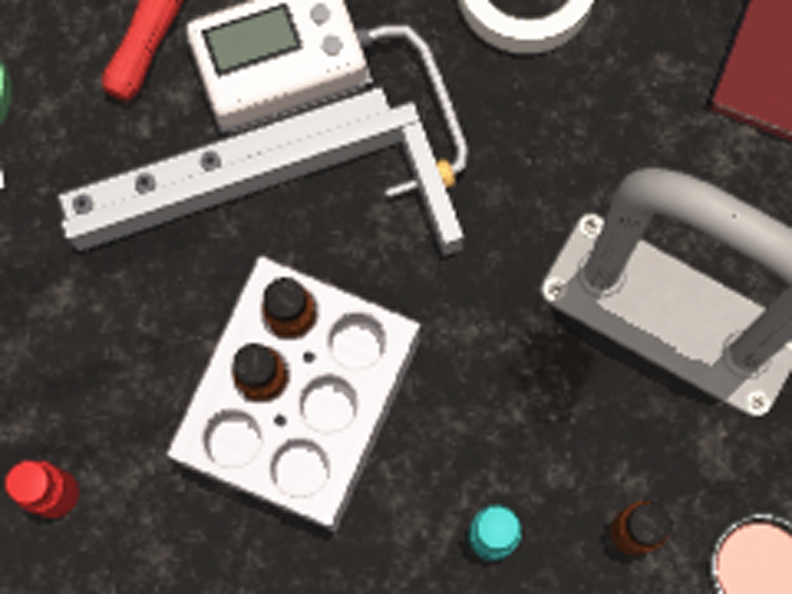

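The block's top corners are clear, and the probe tip is at about (298,198). Now a larger crop of the dock.

Run:
```python
from h import *
c=eyes.read_camera("top");im=c["img"]
z=cv2.resize(im[160:220,195:325],None,fx=6,fy=6,interpolation=cv2.INTER_CUBIC)
cv2.imwrite("pics/z2.png",z)
P=[ray(c,p,.05)[:2] for p in [(258.7,217.8),(306.8,238.3),(280.6,298.8),(230.9,277.6)]]
P=np.array(P);print("block corners",P.round(4).tolist(),[np.linalg.norm(P[i]-P[i-1]).round(4) for i in range(4)],P.mean(0).round(4))
x=(P[0]+P[3]-P[1]-P[2]);print("block x ang",np.degrees(np.arctan2(x[1],x[0])))
y=(P[3]+P[2]-P[1]-P[0]);print("block y ang",np.degrees(np.arctan2(y[1],y[0])))
print("tip",ray(c,(298.2,198.5),.011))
print("cam",-c["R"].T@c["t"])
```

```text
block corners [[0.5493, 0.3793], [0.5142, 0.2904], [0.4036, 0.3329], [0.4384, 0.4228]] [np.float64(0.1191), np.float64(0.0956), np.float64(0.1185), np.float64(0.0964)] [0.4764 0.3563]
block x ang 68.643524892586
block y ang 158.78196409930314
tip [0.59947787 0.31004106 0.011     ]
cam [0.34387818 0.28111559 0.90654075]
```

View pics/z2.png

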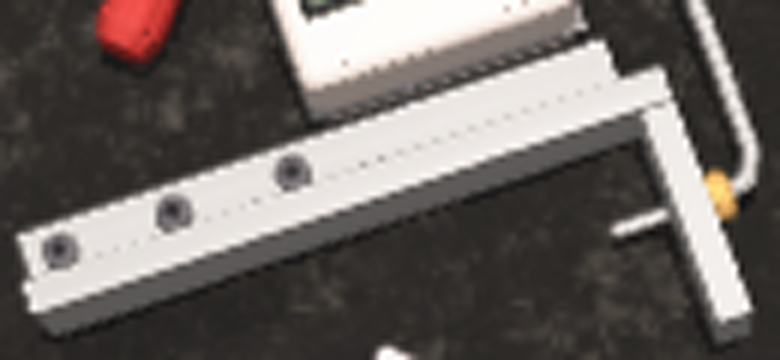

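In the crop, the fence's top front edge runs (32,312)–(645,110), the stop's inner top edge (645,112)–(720,322), and the probe tip is at (613,232).

```bash
cat >> h.py <<'E'
def dock():
    import json;return json.load(open("dock.json"))
E
python3 - <<'E'
from h import *
c=eyes.read_camera("top")
f=lambda u,v,z:ray(c,(195+(u+.5)/6-.5,160+(v+.5)/6-.5),z)[:2]
A=f(32,312,.03);B=f(645,110,.03);C=f(720,322,.03);T=f(612,232,.011)
print(A,B,C,T,"len",np.linalg.norm(A-B),np.linalg.norm(C-B))
ang=lambda d:np.degrees(np.arctan2(d[1],d[0]))
print("y ang",ang(A-B),"-x ang",ang(C-B))
A2=f(50,335,0);B2=f(645,142,0);print(A2,B2,ang(A2-B2))
th=np.radians((ang(A-B)-90+ang(A2-B2)-90)/2);X=np.array([np.cos(th),np.sin(th)]);Y=np.array([-X[1],X[0]])
print("th",np.degrees(th))
for o in(B,B2,T+.03*X-.02*Y):print("orig",o)
o=B;bl=np.array([.4764,.3563])
print("block in dock",(bl-o)@X,(bl-o)@Y, "seated",o-.048*X+.06*Y)
print([proj(c,[*(o),0.03])])
s=c["img"]
for n,p,z in(("turq",(330,301),.06),("spare",(371,301),.06),("dish",(411,312),.014),("red",(191,288),.06),("handlecorner",(347,228),.0)):print(n,ray(c,p,z))
E
```

```text
[0.56217199 0.49138169] [0.63479396 0.30359243] [0.56655201 0.27768203] [0.59986304 0.31316656] len 0.201342392204426 0.07299529157485031
y ang 111.1425130211021 -x ang -159.20901655661126
[0.56225881 0.49227047] [0.63383853 0.30396521] 110.81309606175029
th 20.977804541426195
orig [0.63479396 0.30359243]
orig [0.63383853 0.30396521]
orig [0.63503474 0.30523236]
block in dock -0.12902584066656125 0.10592009980251858 seated [0.56849507 0.34243128]
[array([302.08333333, 177.91666667])]
turq [0.40174401 0.24583362 0.06      ]
spare [0.40395009 0.17385629 0.06      ]
dish [0.38926734 0.09378366 0.014     ]
red [0.41689135 0.48930405 0.06      ]
handlecorner [0.54708051 0.21408722 0.        ]
```

```bash
cat >> h.py <<'E'
th=np.radians(20.98);O=np.array([.6342,.3038]);X=np.array([np.cos(th),np.sin(th)]);Y=np.array([-X[1],X[0]])
def w2d(p):p=np.asarray(p)[:2]-O;return np.array([p@X,p@Y])
def d2w(d):return O+d[0]*X+d[1]*Y
def go(dx,dy,z):
    s=telemetry.sense();R=s["orientation"];p=s["tool_pos"]
    d=R.T@(np.array([*d2w((dx,dy)),z])-p)/.06
    G=np.c_[[*X,0],[*(-Y),0],[0,0,-1]];rv=cv2.Rodrigues(R.T@G)[0].ravel()/.08
    print("t",round(s["t"],2),"dock mm",(w2d(p)*1000).round(1),"z",p[2].round(4),"F dock",(X@s["contact_force"][:2]).round(1),(Y@s["contact_force"][:2]).round(1),s["contact_force"][2].round(1),"| shift units",d.round(2),"turn",rv.round(2))
E
python3 -m jog '1 .495 -.776 0 0 0 0;1 .495 -.776 0 0 0 0;1 .495 -.776 0 0 0 0;1 .495 -.776 0 0 0 0;1 .495 -.776 0 0 0 0;1 .495 -.776 0 0 0 0;1 .495 -.776 0 0 0 0;1 .495 -.776 0 0 0 0;1 .495 -.776 0 0 0 0;1 .495 -.776 0 0 0 0;1 .495 -.776 0 0 0 0;1 .495 -.776 0 0 0 0;1 .495 -.776 0 0 0 0' 20; python3 -c "
from h import *
go(-.216,.084,.1)"
```

```text
t: 1.88
tool_pos: [0.3667, 0.1607, 0.2061]
orientation: [[0.957, 0.289, 0.013], [0.289, -0.957, -0.002], [0.012, 0.006, -1.0]]
contact_force: [1.6, -0.6, 0.2]
opening: 0.004
t 1.88 dock mm [-301.   -37.8] z 0.2061 F dock 1.3 -1.1 0.2 | shift units [ 1.24 -2.14  1.77] turn [ 0.08 -0.14 -0.92]
```

```bash
python3 -m jog '1 .4 -.7 .1 0 0 0;1 .4 -.7 .2 0 0 0;1 .4 -.7 .3 .08 -.14 -.9;1 0 0 .4 0 0 0;1 0 0 0 0 0 0'
python3 - <<'E'
from h import *
go(-.216,.084,.018)
c=eyes.read_camera("top");cv2.imwrite("pics/t2.png",c["img"][100:340,140:460])
E
```

```text
t: 2.5
tool_pos: [0.4011, 0.3121, 0.1447]
orientation: [[0.93, 0.366, 0.003], [0.366, -0.93, 0.001], [0.003, -0.0, -1.0]]
contact_force: [-0.5, -1.3, 0.9]
opening: 0.005
t 2.5 dock mm [-214.7   91.2] z 0.1447 F dock -0.9 -1.0 0.9 | shift units [-0.03  0.12  2.11] turn [-0.   -0.04  0.11]
```

View pics/t2.png

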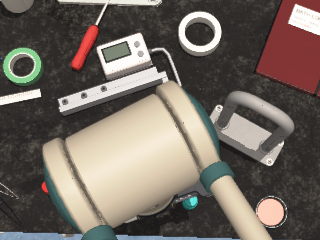

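The arm hides the block from the top camera, so I'll check with the wrist camera or after backing off. Now I'll descend and start push 1.

```bash
python3 -m jog '1 -.05 .12 .5 0 0 .1;1 0 0 .6 0 0 0;1 0 0 .6 0 0 0;1 0 0 .4 0 0 0;1 0 0 0 0 0 0'
python3 - <<'E'
from h import *
go(-.216,.084,.018)
for n in("wrist","scene"):
    c=eyes.read_camera(n);cv2.imwrite(f"pics/{n}3.png",c["img"])
a=cv2.imread("pics/wrist3.png");b=cv2.imread("pics/scene3.png")[150:400,150:470]
cv2.imwrite("pics/c3.png",np.hstack([cv2.resize(a,(400,300)),cv2.resize(b,(384,300))]))
E
```

```text
t: 3.18
tool_pos: [0.4096, 0.3056, 0.0248]
orientation: [[0.935, 0.353, 0.02], [0.353, -0.935, 0.011], [0.022, -0.003, -1.0]]
contact_force: [0.8, 0.4, 0.6]
opening: 0.002
t 3.17 dock mm [-209.1   82.1] z 0.0248 F dock 0.9 0.1 0.6 | shift units [-0.12 -0.03  0.11] turn [-0.04 -0.28 -0.06]
```

View pics/c3.png

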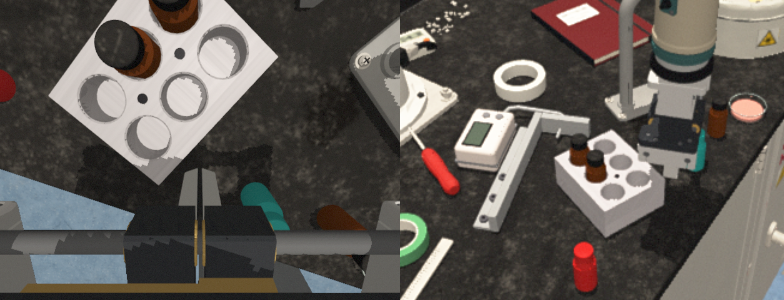

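```bash
python3 -m jog '1 .05 -.06 .06 0 -.25 0;1 .08 -.09 .04 0 0 0;1 .06 -.11 0 0 0 0;1 .06 -.11 0 0 0 0;1 .06 -.11 0 0 0 0;1 .06 -.11 0 0 0 0;1 .07 -.10 0 0 0 0'
cat >> h.py <<'E'
def block(name="scene",out=None,thr=150,z=.05):
    c=eyes.read_camera(name);im=c["img"];hsv=cv2.cvtColor(im,cv2.COLOR_BGR2HSV)
    m=((hsv[...,2]>thr)&(hsv[...,1]<40)).astype(np.uint8)
    m=cv2.morphologyEx(m,cv2.MORPH_OPEN,np.ones((3,3)))
    pts=cv2.approxPolyDP
    best=None
    k,_=cv2.findContours(m,cv2.RETR_EXTERNAL,cv2.CHAIN_APPROX_NONE)
    for q in k:
        if cv2.contourArea(q)<400:continue
        w=np.array([w2d(ray(c,p,z))*1000 for p in q[:,0]]).astype(np.float32)
        r=cv2.minAreaRect(w)
        if -230<r[0][0]<0 and 0<r[0][1]<230 and max(r[1])<150 and min(r[1])>70:
            print(name,"rect dock",np.round(r[0],1),np.round(r[1],1),round(r[2],1))
    if out:cv2.imwrite(out,im)
E
python3 - <<'E'
from h import *
go(-.216,.084,.018)
block("scene","pics/s4.png");block("scene",thr=180);block("scene",thr=120)
E
```

```text
t: 4.15
tool_pos: [0.4163, 0.3499, 0.0232]
orientation: [[0.934, 0.357, -0.007], [0.357, -0.934, -0.01], [-0.01, 0.007, -1.0]]
contact_force: [-2.5, -5.8, 3.3]
opening: 0.002
t 4.15 dock mm [-186.9  121. ] z 0.0232 F dock -4.4 -4.5 3.3 | shift units [-0.48  0.62  0.1 ] turn [ 0.09  0.12 -0.01]
scene rect dock [-102.9  124.2] [ 92.3 136.9] 16.1
scene rect dock [-112.1  120.8] [ 93.8 120.6] 27.2
```

```bash
python3 -m jog '1 .087 -.097 .04 0 .1 0;1 .097 -.087 0 0 0 0;1 .105 -.076 0 0 0 0;1 .113 -.065 0 0 0 0;1 .115 -.05 0 0 0 0'
python3 - <<'E'
from h import *
go(-.216,.084,.018)
block("scene","pics/s5.png",thr=180);block("scene",thr=170)
E
```

```text
t: 4.92
tool_pos: [0.4262, 0.3769, 0.0205]
orientation: [[0.934, 0.358, -0.02], [0.357, -0.934, -0.019], [-0.025, 0.01, -1.0]]
contact_force: [-8.4, -4.4, 7.5]
opening: 0.0
t 4.92 dock mm [-168.1  142.7] z 0.0205 F dock -9.5 -1.1 7.5 | shift units [-0.8   0.98  0.07] turn [ 0.13  0.31 -0.  ]
scene rect dock [-88.6 127.4] [ 72.2 119.5] 11.6
```

```bash
python3 -m jog '1 .12 -.03 0 .1 .2 0;1 .13 -.02 0 0 .1 0;1 .13 0 0 0 .1 0;1 .13 0 0 0 .1 0'
python3 - <<'E'
from h import *
go(-.216,.084,.018)
block("scene","pics/s6.png",thr=180);block("scene",thr=170);block("wrist","pics/w6.png",thr=180)
a=cv2.imread("pics/w6.png");b=cv2.imread("pics/s6.png")[150:400,150:470]
cv2.imwrite("pics/c6.png",np.hstack([cv2.resize(a,(400,300)),cv2.resize(b,(384,300))]))
E
```

```text
t: 5.52
tool_pos: [0.4411, 0.3907, 0.0201]
orientation: [[0.935, 0.355, -0.008], [0.355, -0.935, 0.002], [-0.006, -0.005, -1.0]]
contact_force: [-7.2, -0.9, 3.9]
opening: 0.002
t 5.53 dock mm [-149.2  150.2] z 0.0201 F dock -7.1 1.8 3.9 | shift units [-1.11  1.11  0.04] turn [-0.06  0.08 -0.04]
scene rect dock [-78. 124.] [ 76.5 119.2] 1.7
wrist rect dock [-89.4 121. ] [ 95.4 119.1] 1.7
```

View pics/c6.png

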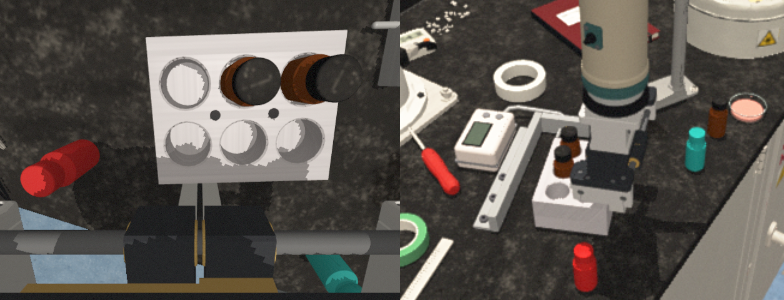

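The wrist view shows the block nearly square (1.7°), centre at dock (-89,121). I'll recentre the finger at y≈121 and push to the fence.

```bash
python3 -m jog '1 -.2 0 0 0 0 0;1 -.05 .24 0 0 0 0;1 0 .24 0 0 0 0;1 .1 0 0 0 .1 0;1 .13 0 0 0 0 0;1 .13 0 0 0 .1 0;1 .13 0 0 0 0 0;1 .13 0 0 0 .1 0'
python3 - <<'E'
from h import *
go(-.104,.121,.018)
block("wrist","pics/w7.png",thr=180)
E
```

```text
t: 6.68
tool_pos: [0.4617, 0.3663, 0.0196]
orientation: [[0.936, 0.353, -0.009], [0.353, -0.936, 0.003], [-0.008, -0.006, -1.0]]
contact_force: [-10.7, -3.4, 8.5]
opening: 0.004
t 6.67 dock mm [-138.7  120.1] z 0.0196 F dock -11.2 0.7 8.5 | shift units [ 0.58 -0.02  0.02] turn [-0.08  0.09 -0.07]
wrist rect dock [-74.7 120.3] [ 82.2 119.2] 0.4
```

```bash
python3 -m jog '1 .14 0 0 0 .1 -.05;1 .14 0 0 0 0 0;1 .14 0 0 0 .1 0;1 .14 0 0 0 0 0;1 .14 0 0 0 .1 0'
python3 - <<'E'
from h import *
go(-.104,.121,.018)
block("wrist","pics/w7.png",thr=180)
E
```

```text
t: 7.35
tool_pos: [0.473, 0.3706, 0.017]
orientation: [[0.933, 0.356, -0.045], [0.356, -0.934, -0.015], [-0.048, -0.002, -0.999]]
contact_force: [-11.3, -4.9, 10.3]
opening: 0.006
t 7.35 dock mm [-126.6  120.1] z 0.017 F dock -12.3 -0.6 10.3 | shift units [ 0.38 -0.02 -0.03] turn [-0.03  0.59 -0.02]
wrist rect dock [-59.7 120.2] [119.2  78.5] 89.9
```

```bash
python3 -m jog '1 .14 0 -.06 0 .5 0;1 .15 0 -.03 0 .3 0;1 .15 0 0 0 .2 0;1 .15 0 0 0 .2 0;1 .15 0 0 0 .2 0'
python3 - <<'E'
from h import *
go(-.104,.121,.018)
block("wrist","pics/w7.png",thr=180)
E
```

```text
t: 8.02
tool_pos: [0.4932, 0.3777, 0.0176]
orientation: [[0.935, 0.356, 0.014], [0.356, -0.935, 0.004], [0.015, 0.002, -1.0]]
contact_force: [-18.9, -6.3, 14.1]
opening: 0.001
t 8.03 dock mm [-105.2  119.5] z 0.0176 F dock -19.9 0.8 14.1 | shift units [ 0.02 -0.03 -0.01] turn [ 0.02 -0.18 -0.03]
```

```bash
python3 -m jog '1 .1 0 -.02 0 0 0;1 .1 0 0 0 0 0;1 .05 0 0 0 0 0;1 .05 0 0 0 0 0'; 
python3 -c "
from h import *
go(-.104,.121,.018)"
python3 -m jog '1 -.3 0 0 0 0 0;1 -.3 0 0 0 0 0;1 -.2 0 -.1 0 0 0;1 0 0 0 0 0 0'
python3 - <<'E'
from h import *
go(-.048,.21,.02)
block("wrist","pics/w8.png",thr=180);block("wrist",thr=160);block("scene","pics/s8.png",thr=180)
a=cv2.imread("pics/w8.png");b=cv2.imread("pics/s8.png")[150:400,150:470]
cv2.imwrite("pics/c8.png",np.hstack([cv2.resize(a,(400,300)),cv2.resize(b,(384,300))]))
E
```

```text
t: 8.57
tool_pos: [0.4925, 0.3772, 0.0174]
orientation: [[0.934, 0.356, -0.021], [0.356, -0.934, -0.013], [-0.025, 0.005, -1.0]]
contact_force: [-8.7, -3.3, 6.5]
opening: 0.008
t 8.57 dock mm [-106.   119.2] z 0.0174 F dock -9.3 0.1 6.5 | shift units [ 0.03 -0.03 -0.01] turn [ 0.06  0.31 -0.02]
t: 9.07
tool_pos: [0.4514, 0.3623, 0.026]
orientation: [[0.934, 0.356, -0.012], [0.356, -0.934, -0.008], [-0.014, 0.003, -1.0]]
contact_force: [0.2, 0.2, 0.6]
opening: 0.004
t 9.07 dock mm [-149.7  120.1] z 0.026 F dock 0.3 0.1 0.6 | shift units [ 1.69 -1.5   0.07] turn [ 0.04  0.18 -0.02]
wrist rect dock [-60.2 119.7] [119.4  71.8] 90.0
wrist rect dock [-59.8 119.8] [ 72.6 119.4] 0.3
scene rect dock [-39.2 115.3] [110.  134.4] 0.5
```

View pics/c8.png

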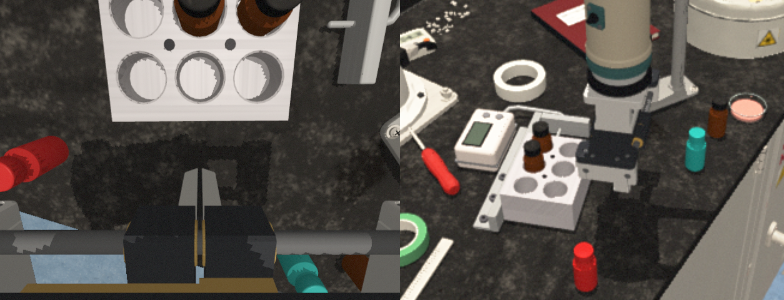

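Flush: front edge at about x=-96, angle about 0.2°, y≈120. Next the finger goes round the left-front corner to the left face, keeping clear of the red look-alike.

```bash
python3 -m jog '1 .21 -.54 0 0 .15 0;1 .21 -.54 .05 0 0 0;1 .33 -.34 0 0 0 0;1 .46 0 0 0 0 0;1 .46 0 0 0 0 0;1 0 0 0 0 0 0'
python3 - <<'E'
from h import *
go(-.048,.195,.02)
block("wrist","pics/w9.png",thr=180)
E
```

```text
t: 9.98
tool_pos: [0.5205, 0.4826, 0.0203]
orientation: [[0.935, 0.355, 0.001], [0.355, -0.935, -0.003], [0.0, 0.003, -1.0]]
contact_force: [-0.8, 0.4, -0.5]
opening: 0.007
t 9.97 dock mm [-42.2 207.7] z 0.0203 F dock -0.6 0.7 -0.5 | shift units [-0.1   0.21  0.01] turn [ 0.04 -0.   -0.04]
```

```bash
python3 -m jog '1 -.1 .12 0 0 0 0;1 0 .12 0 0 0 0;1 .01 .13 0 0 0 0;1 .02 .14 0 -.1 0 0;1 .02 .14 0 -.1 0 0;1 .02 .14 0 -.1 0 0'
python3 - <<'E'
from h import *
go(-.048,.1325,.02)
block("wrist","pics/w10.png",thr=180)
E
```

```text
t: 10.78
tool_pos: [0.5265, 0.4366, 0.0196]
orientation: [[0.935, 0.354, -0.002], [0.354, -0.935, -0.022], [-0.009, 0.02, -1.0]]
contact_force: [-4.2, 4.1, -1.9]
opening: 0.007
t 10.78 dock mm [-53.  162.6] z 0.0196 F dock -2.5 5.3 -1.9 | shift units [0.08 0.5  0.  ] turn [ 0.25  0.12 -0.06]
```

Run:
```python
from h import *
block("scene","pics/s10.png",thr=180)
a=cv2.imread("pics/w10.png");b=cv2.imread("pics/s10.png")[210:360,210:400]
cv2.imwrite("pics/c10.png",np.hstack([cv2.resize(a,(400,300)),cv2.resize(b,(380,300),interpolation=cv2.INTER_CUBIC)]))
```

```text
(no output)
```

View pics/c10.png

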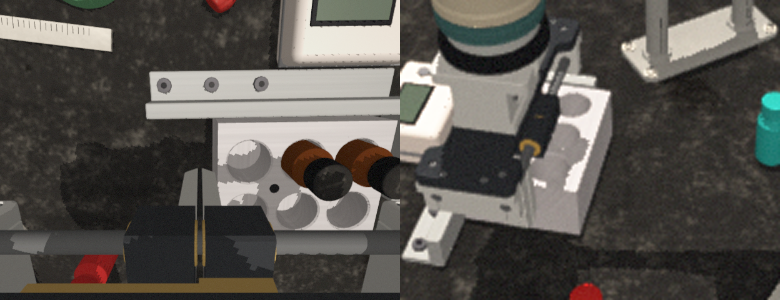

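The block still lies along the fence, with its back edge parallel in the wrist view. I'll continue the slide onto the probe.

```bash
python3 -m jog '1 .03 .14 0 .2 .1 0;1 .03 .14 0 0 0 0;1 .03 .14 0 .1 0 0'
python3 -c "
from h import *
go(-.048,.1325,.02)"
python3 -m jog '1 .03 .12 0 .1 .1 0;1 .03 .12 0 .1 0 0'
python3 -c "
from h import *
go(-.048,.1325,.02)"
```

```text
t: 11.25
tool_pos: [0.5347, 0.4172, 0.02]
orientation: [[0.936, 0.353, -0.013], [0.353, -0.936, 0.008], [-0.009, -0.012, -1.0]]
contact_force: [-6.0, 5.4, 0.5]
opening: 0.004
t 11.25 dock mm [-52.3 141.5] z 0.02 F dock -3.7 7.2 0.5 | shift units [ 0.07  0.15 -0.  ] turn [-0.15  0.11 -0.07]
t: 11.5
tool_pos: [0.5372, 0.4114, 0.0204]
orientation: [[0.937, 0.349, -0.021], [0.349, -0.936, 0.039], [-0.006, -0.044, -0.999]]
contact_force: [-12.2, 22.9, -0.8]
opening: 0.002
t 11.5 dock mm [-52.1 135.2] z 0.0204 F dock -3.2 25.7 -0.8 | shift units [0.07 0.04 0.01] turn [-0.55  0.07 -0.12]
```

Force has risen to 26 N at the expected stop position. I'll press once more, back off, and check.

```bash
python3 -m jog '1 .02 .05 0 -.4 0 0;1 .02 .06 0 0 0 0;1 .02 .04 0 0 0 0'
python3 -c "
from h import *
go(-.12,.2,.02)"
python3 -m jog '1 0 -.3 0 0 0 0;1 0 -.5 0 0 0 0;1 0 -.5 0 0 0 0;1 -.45 0 0 0 0 0;1 -.4 .3 0 0 0 0;1 -.4 .6 0 0 0 0;1 -.1 .8 0 0 0 0;1 0 .4 0 0 0 0;1 0 0 0 0 0 0'
python3 - <<'E'
from h import *
go(-.12,.06,.02)
block("wrist","pics/w11.png",thr=180);block("wrist",thr=160)
E
```

```text
t: 11.88
tool_pos: [0.5372, 0.4112, 0.0204]
orientation: [[0.938, 0.347, -0.019], [0.347, -0.938, 0.02], [-0.011, -0.026, -1.0]]
contact_force: [-4.7, 7.5, 0.0]
opening: 0.003
t 11.88 dock mm [-52.1 135. ] z 0.0204 F dock -1.7 8.7 0.0 | shift units [-1.14 -1.07  0.05] turn [-0.33  0.14 -0.15]
t: 13.0
tool_pos: [0.4833, 0.3364, 0.0239]
orientation: [[0.935, 0.356, -0.0], [0.356, -0.934, 0.012], [0.004, -0.012, -1.0]]
contact_force: [-0.1, 0.8, -0.0]
opening: 0.005
t 13.0 dock mm [-129.2   84.5] z 0.0239 F dock 0.2 0.8 -0.0 | shift units [0.15 0.41 0.06] turn [-0.15 -0.05 -0.03]
```

```bash
python3 -m jog '1 0 .4 .05 -.15 0 0;1 .15 0 0 0 0 0;1 .15 0 0 0 0 0;1 .12 0 0 0 0 0;1 .12 0 0 0 .1 0;1 .1 0 0 0 .1 0'
python3 -c "
from h import *
go(-.105,.06,.02)"
```

```text
t: 13.85
tool_pos: [0.5139, 0.325, 0.0186]
orientation: [[0.932, 0.361, -0.013], [0.361, -0.932, -0.007], [-0.015, 0.002, -1.0]]
contact_force: [-8.5, -4.5, 6.9]
opening: 0.005
t 13.85 dock mm [-104.7   62.9] z 0.0186 F dock -9.6 -1.1 6.9 | shift units [-0.    0.05 -0.02] turn [0.03 0.18 0.04]
```

```bash
python3 -m jog '1 .12 0 -.02 0 .2 0;1 .1 0 0 0 .1 0;1 .05 0 0 0 0 0'
python3 -c "
from h import *
go(-.105,.06,.02)"
python3 -m jog '1 -.4 0 0 0 0 0;1 -.8 0 0 0 0 0;1 -.4 0 -.6 0 0 0;1 -.3 0 -.9 0 0 0;1 -.3 .6 -.8 0 0 0;1 -.4 .9 0 0 0 0;1 -.4 .9 0 0 0 0;1 -.4 .9 0 0 0 0;1 -.2 .9 0 0 0 0;1 0 .9 0 0 0 0;1 0 0 0 0 0 0'
python3 - <<'E'
from h import *
go(-.105,.06,.02)
block("top","pics/t12.png",thr=180);block("scene","pics/s12.png",thr=180)
a=cv2.imread("pics/t12.png")[150:270,220:380];b=cv2.imread("pics/s12.png")[220:340,200:360]
cv2.imwrite("pics/c12.png",np.hstack([cv2.resize(i,(400,300),interpolation=cv2.INTER_CUBIC) for i in(a,b)]))
E
```

```text
t: 14.22
tool_pos: [0.5135, 0.325, 0.0175]
orientation: [[0.931, 0.364, -0.022], [0.363, -0.932, -0.014], [-0.026, 0.005, -1.0]]
contact_force: [-3.0, -2.5, 2.4]
opening: 0.003
t 14.22 dock mm [-105.2   63. ] z 0.0175 F dock -3.7 -1.2 2.4 | shift units [ 0.    0.05 -0.04] turn [0.06 0.32 0.07]
t: 15.6
tool_pos: [0.4338, -0.0426, 0.1692]
orientation: [[0.929, 0.37, -0.008], [0.37, -0.929, -0.014], [-0.013, 0.01, -1.0]]
contact_force: [-0.3, 0.0, 1.0]
opening: 0.006
t 15.6 dock mm [-311.1 -251.7] z 0.1692 F dock -0.3 0.2 1.0 | shift units [ 3.53 -5.17  2.39] turn [0.13 0.16 0.16]
```

View pics/c12.png

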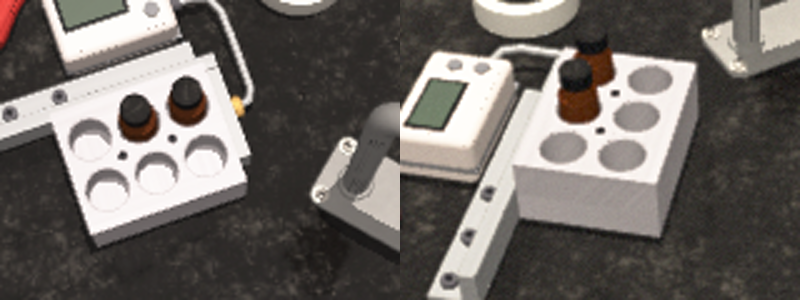

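The block looks seated, with both vials upright. I'll check numerically by projecting the seated corners onto the image.

Run:
```python
from h import *
c=eyes.read_camera("top");im=c["img"]
z=cv2.resize(im[170:250,235:325],None,fx=7,fy=7,interpolation=cv2.INTER_CUBIC)
for d in [(0,0),(-.096,0),(-.096,.12),(0,.12)]:
    p=proj(c,[*d2w(d),.05]);print(d,p.round(1)); q=((p-[235,170]+.5)*7-.5).astype(int);cv2.drawMarker(z,tuple(map(int,q)),(0,0,255),0,14,1)
cv2.imwrite("pics/z13.png",z)
```

```text
(0, 0) [301.8 174.8]
(-0.096, 0) [318.9 222.4]
(-0.096, 0.12) [256.1 243.5]
(0, 0.12) [240.  194.9]
```

View pics/z13.png

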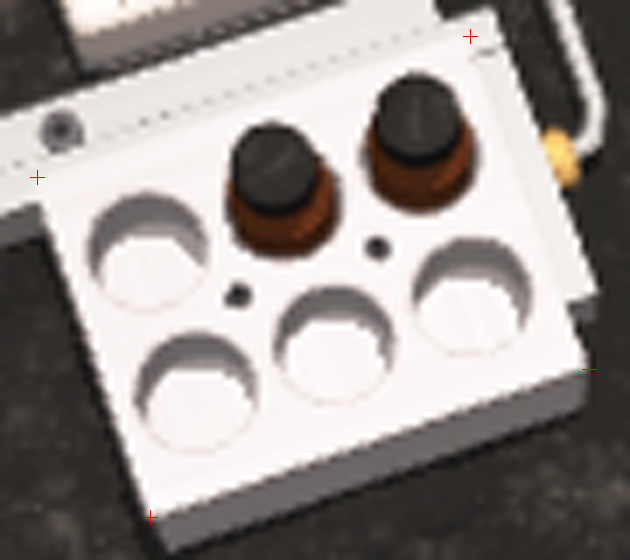

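Both front corners land on the predicted seated positions, (588,369) and (150,517), to within 1–2 zoomed pixels (under 1 mm). The vials stand and the arm is clear, so I'll hand in.

```bash
python3 -c "
from plant import workorder
print(workorder.sign_off())"
```

```text
the job is handed in; nothing more can be done
None
```

The block is seated in the dock corner and the job is handed in, at about 16 s of robot time; the hand-in gives no verdict.

**What I did**
- I pushed the front face off-centre with the shut fingertips, which turned the block from about 48° to under 2°.
- I pushed the centre of the front face until the block was flush on the fence. Its centre was then at dock y ≈ 120 mm, clear of the side stop.
- I slid it along the fence from the left face onto the probe. The force rose to about 26 N at the stop, against 5–7 N while sliding.
- I pressed the front face once more and moved the arm away.

**Last checks**
- **Position:** in the top view, both front top corners matched the predicted seated positions to under 1 mm (camera calibration is good to about 2 mm).
- **Vials and arm:** both vials are standing in their wells and the tool force reads about zero.
- **Bystanders:** the arm kept clear of the other things on the bench, but I did not measure the bystanders again.
- **Probe:** its depth in the well could not be seen directly; I inferred it from the stop contact and the corner match.
- **Automatic block measurement:** in the later views it was cut off or returned nothing, because the arm or the white fence got in the way. There I relied on the corner overlay and the contact forces.

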